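# Lock the board carriage and hold the test key on

### The arm

A 6-joint arm with a two-finger parallel gripper is mounted at the origin on the work surface. World frame = base frame: x ahead of the robot, y to its left, z up, the work surface at z = 0. Lengths are in m, angles in rad, forces in N, time in s.
With the tool pointing down it reaches from about 0.35 to 0.775 m from the base axis. Payload 5.5 kg.
Tool frame: the origin (TCP) lies midway between the tips of the shut fingers; the grasp point (between the pads) lies 19 mm behind it; z points along the fingers, x is the direction in which the jaws open and shut, and the axes are right-handed (so a half turn about z gives the same grasp; the last joint's range is limited). The gripper opens to 85 mm and grips with 20 to 120 N. Pads are 22 mm wide; open, the fingers measure 114 mm over their backs; the gripper's body (76 mm by 85 mm) begins 54 mm behind the grasp point. The pads swing forward as they close: fully open they stand 13 mm farther back than shut.
Start: joints at [-1.302, 0.313, 0.046, 1.304, 0, 1.431], TCP at [0.229, -0.528, 0.231] pointing down, gripper open.
Joint ranges: [-2.76, 2.76], [-0.86, 1.69], [-1.03, 1.26], [-2.2, 2.34], [-1.47, 1.5], [-3.14, 3.14]. Speed limits (rad/s): [2.57, 2.57, 3.14, 3.14, 3.14, 3.14].

### API

Orientations are given as a unit quaternion [w, x, y, z].
In Python, from workcell import env gives the robot as it stands. The module is installed in compiled form; this text tells all that it offers.
- The arm moves only by the tool apply_moves, never from a script. Its argument "moves" is a list of rows, each a list of 3 entries, a list of its own where there are three numbers: the shift along the tool's x, y, z in cm, then the turn about the tool's z in degrees, then the opening, from 0 (shut) to 1 (fully open). In form: [[[x, y, z], yaw, gripper], ...]. A call has exactly 10 rows; each row is the pose to reach, as a shift and turn from the pose commanded when the call began, along the tool's axes at that moment; what a row does not reach only later rows make up. A row lasts 1/8 s, in which the tool goes at most 62.5 mm and 10.7 degrees, less where a joint would pass 70% of its speed; a pose out of reach is approached as far as the arm can. A call with a gripper value outside its range is refused whole. The fingers move at their own pace and stop on an object; "squeeze" is the grip in N (left out, the last holds). Time passes only in rows, so rows that repeat a pose let the fingers close, or fill a call up. It gives the time, the measured TCP pose, the force and the opening at its end, in the units of the state.
- env.get_state(): the state, without advancing time (a new reading comes with each control period).
- env.read_camera(name): name is "scene" or "top"; returns a dict with "pixels" (480x640x3 uint8, red, green, blue), "fov_y" (degrees; the focal length in pixels is half the picture's height over the tangent of half this angle, whatever the lens; pixels are square), "cx", "cy" (the principal point, pixels), "world_from_camera" (4x4, takes a point from camera to world coordinates). Camera axes: x right, y down, z forward; pixel columns grow to the right and rows downward; lengths in m; the calibration is good to about 2 mm. A picture is of the moment at which its call begins. There is no depth.
- env.hand_in(): hands the job in, once; it reports no verdict.
The state is a dict: "clock": time; "joint_pos": joint angles; "qvel": joint speeds; "tau": joint torques, N m; "tcp_pos": TCP position; "orientation": TCP orientation; "wrist_force": force on the tool from outside, world axes, zero at the start; "ft_torque": the same for the moment, N m; "finger_gap": finger opening in m.
Only numpy, scipy, OpenCV 4.12 (cv2) and the standard library are available. Lean on these libraries where they do the work, as an engineer would, in place of code of your own. Each camera call takes 0.05 s, during which the arm holds its last target.

### The job

Swing the jig's cam lever all the way over to lock the circuit-board carriage. Then take the key out of its stand, push it fully home in the key cylinder of the grey switch box (the pins are sticky, so ease and wiggle it in as needed), turn it a quarter turn clockwise and keep holding it there: the key springs back if let go, so finish with the key still in your grip and turned. Leave the board carriage where it is and do not disturb the solder spool, the jar or the screwdriver.

Things in the scene. Friction and masses are not known exactly. Their poses are not given: they have to be found in the camera images.
- cam_lever (a joint): Angle of the steel cam lever on the left (+y) edge of the aluminium board jig, about a vertical pivot. 0: unlocked, arm along the jig's +x. It grows counter-clockwise seen from above; fully over (locked) is 1.57, at a stop, arm along the jig's +y. It starts between 0 and 0.4 and stays where it is left; it takes about 1.5 N at the post to move it.
- lever_grip (a point): Point on the black upright round post at the end of the cam lever's arm (16 mm diameter, standing free of the 12 mm wide arm from 42 to 74 mm above the bench): on the post's axis, 80 mm from the pivot, 54 mm above the bench, i.e. 20 mm below the post's top. Its x axis points from the pivot outwards along the arm.
- lever_pivot (a point): Point on the cam lever's vertical pivot axis, 54 mm above the bench (same height as lever_grip). The arm's and hub's upper faces lie at about 42 to 44 mm. The circuit board and its jig beside it are all under 45 mm high.
- carriage (a joint): How far the black board carriage (125 x 100 mm, with a green circuit board) has slid out of the jig towards the jig's -x (m). It starts home at 0 and must stay there; unlocked it slides at 1.5 N.
- key_head (a point): Point in the key's black flat head, on the key's vertical mid-axis, 24 mm above the shoulder (the head's underside) and 14 mm below the head's top. Head 30 mm wide (x axis), 10 mm thick (y axis): pinch it across the 10 mm. z points up. The key weighs 40 g, is the same turned half a turn, and starts upright in the stand, blade down, its shoulder on the stand's top.
- key_shoulder (a point): The middle of the underside of the key's head, where the steel blade begins; 24 mm below key_head. The blade below it is 12 mm wide (x), 4 mm thick (y) and 28 mm long, the last 6 mm tapering to a centred point.
- key_stand: Fixed aluminium block 60 x 50 mm, 40 mm high, with a slot in its top in which the key's blade stands with 1 mm play all round. Origin under its centre, on the bench; the slot is at its centre, along its x.
- keyway (a point): Centre of the slot's mouth, level with the brass cylinder's face on the grey switch box's top (box 130 x 120 x 60 mm high; face 62 mm above the bench, a ring of 31 mm radius round it). Slot along this x axis (turns with the cylinder): 15 x 5.5 mm plus a 3 mm 45 degree lead-in all round. The key is home when its shoulder rests on the face. Sticky pins 11 and 18 mm down: 5 to 15 N to pass.
- key_plug (a joint): Turn of the key cylinder about the vertical: 0 at rest, grows clockwise seen from above to a stop at 1.57 (a quarter turn). A spring turns it back to 0, with 0.02 N m at 0 to 0.1 N m at 1.57. The key has about 0.13 rad of play in the slot.
- spool_mid (a point): Middle of the solder spool (68 mm diameter, 64 mm high, upright, loose), 32 mm above its underside. A bystander.
- jar_mid (a point): Middle of the small red jar (40 mm diameter, 42 mm high, loose), 21 mm above its underside. A bystander.
- driver_mid (a point): Middle of the screwdriver (160 mm long, along its x, lying, loose). A bystander.
Mind the look-alikes: they are no part of the job. What is shaped like the part that bears key_head but green, pink or purple is not meant.

How it is judged:
On the way, in this order (a step that is already met when the one before it is completed fails the run):
1. the cam lever is fully over, the carriage locked at home (value of joint cam_lever above 1.4 rad and value of joint carriage below 0.005 m), for 0.2 s.
2. the key is fully home in the cylinder, not yet turned (z of key_shoulder in the frame of keyway below 0.003 m and horizontal distance between key_shoulder and keyway below 0.004 m and angle between key_shoulder's own z axis and vertical below 0.12 rad and value of joint key_plug below 0.7 rad), for 0.1 s.
3. the key is turned a quarter turn clockwise (value of joint key_plug above 1.35 rad), for 0.2 s.
At the end, for the whole second after the job is handed in: Lever above 1.4 of 1.57 rad, carriage within 5 mm of home, key home in the cylinder (shoulder within 4 mm of its face and centre, upright within 0.12 rad), cylinder turned above 1.35 of 1.57 rad, key still held in the fingers (over 1 N), all through the last second (all of step 1 and value of joint key_plug above 1.35 rad and z of key_shoulder in the frame of keyway below 0.004 m and horizontal distance between key_shoulder and keyway below 0.004 m and angle between key_shoulder's own z axis and vertical below 0.12 rad and contact force between the fingers and key above 1 N); the arm keeps its last pose, push and grip.
It fails at once if the spool, jar or screwdriver is pushed away (over 30 mm) or tipped (distance of any of spool_mid, jar_mid, driver_mid from where it was at the start of the episode above 0.03 m or angle between any of spool_mid, jar_mid's own z axis and vertical above 0.5 rad).
It also fails if it takes over 72 s, if anything falls off the work surface, if the arm or the gripper's body presses on something with over 40 N, if the wrist force passes 120 N, or if a joint passes its speed limit or range.

## Working session

There is one attempt and no reset: what is moved stays moved. The work goes in short steps, Python scripts to look and compute and a tool call to move; the robot and the scene stay as the last step left them, time stands still between calls to the robot, and variables do not carry over. Pictures are saved under pics/ and viewed, and the job is handed in when it is done.

Besides the shell and the picture viewer there is one more tool, called after "Emit:" as name(argument=value, ...), one argument or row to a line, values as JSON. apply_moves: Moves the arm, as the interface text tells. Its arguments: {"type":"object","properties":{"moves":{"type":"array","items":{"type":"array"}},"squeeze":{"type":"number"}},"required":["moves"]}

```bash
mkdir -p pics
python3 - <<'E'
from workcell import env
import cv2,json
for n in ("scene","top"):
    r=env.read_camera(n); cv2.imwrite(f"pics/{n}0.png",r["pixels"][:,:,::-1])
    print(n,r["fov_y"],r["cx"],r["cy"],r["world_from_camera"])
print(env.get_state())
E
```

```text
scene 47.52628913883615 322.8259156015245 230.82349146912034 [[ 0.42522442  0.61153225 -0.66724245  1.26343204]
 [ 0.904948   -0.27429917  0.32531383 -0.41579693]
 [ 0.01591584 -0.74215111 -0.6700436   0.81042567]
 [ 0.          0.          0.          1.        ]]
top 55.436942283828756 322.1464154686878 233.57503107739691 [[ 0.02572328 -0.99600712  0.08548755  0.43488231]
 [-0.99966516 -0.02538895  0.00499602 -0.07419678]
 [-0.00280563 -0.08558744 -0.99632671  0.98881822]
 [ 0.          0.          0.          1.        ]]
{'clock': 0.1, 'joint_pos': array([-1.30158826e+00,  3.13940816e-01,  4.50900667e-02,  1.30363390e+00,
        1.33634738e-05,  1.43119796e+00]), 'qvel': array([ 0.00140353, -0.00081099,  0.00225683,  0.00133645, -0.00126868,
       -0.00067261]), 'tau': array([ 3.84132931e-03, -4.81724024e+01,  2.99243993e+01,  1.27154414e-02,
       -5.40938208e-05,  1.13000996e-05]), 'tcp_pos': array([ 0.22844014, -0.52716144,  0.23048821]), 'orientation': array([-5.62023676e-04,  8.35916680e-01, -5.48855712e-01, -6.29905505e-04]), 'wrist_force': array([-0.02191956,  0.44464215, -0.98859296]), 'ft_torque': array([-0.00364576, -0.0021451 ,  0.02195204]), 'finger_gap': 0.08574119179901517}
```

View pics/scene0.png

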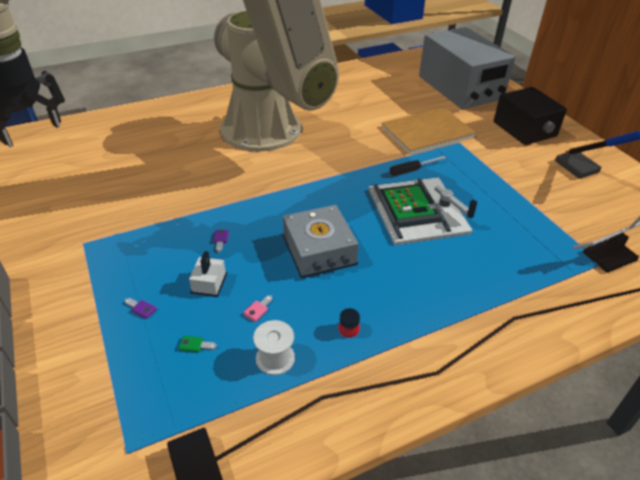

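View pics/top0.png

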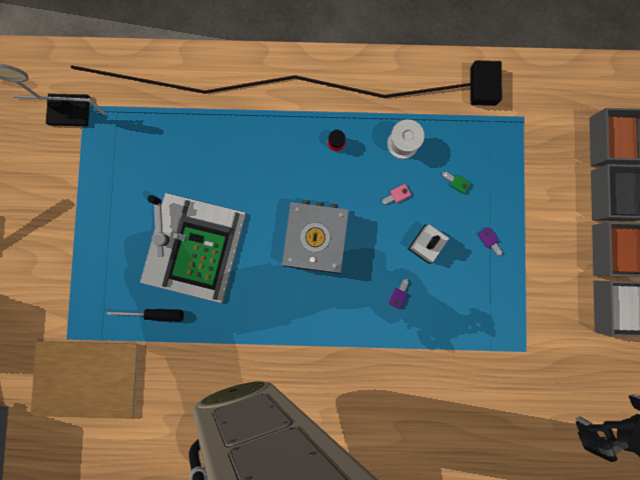

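The scene has one black key, upright in the stand (top view about (433,242), scene (206,262)). The look-alikes all lie flat: purple (490,238) and (399,295), pink (399,193), green (460,182). The black one fits the description. I'll enlarge the crops to confirm.

Run:
```python
import cv2,numpy as np
t=cv2.imread("pics/top0.png");s=cv2.imread("pics/scene0.png")
def c(i,x,y,w,h,k): return cv2.resize(i[y:y+h,x:x+w],None,fx=k,fy=k,interpolation=cv2.INTER_CUBIC)
a=np.vstack([np.hstack([c(t,400,212,66,50,6),c(s,175,237,66,50,6)]),np.hstack([c(t,282,212,66,50,6),c(s,287,205,66,50,6)])])
cv2.imwrite("pics/crop1.png",a)
a=np.hstack([c(t,135,185,60,80,6),c(s,425,165,60,80,6)])
cv2.imwrite("pics/crop2.png",a)
```

```text
(no output)
```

View pics/crop1.png

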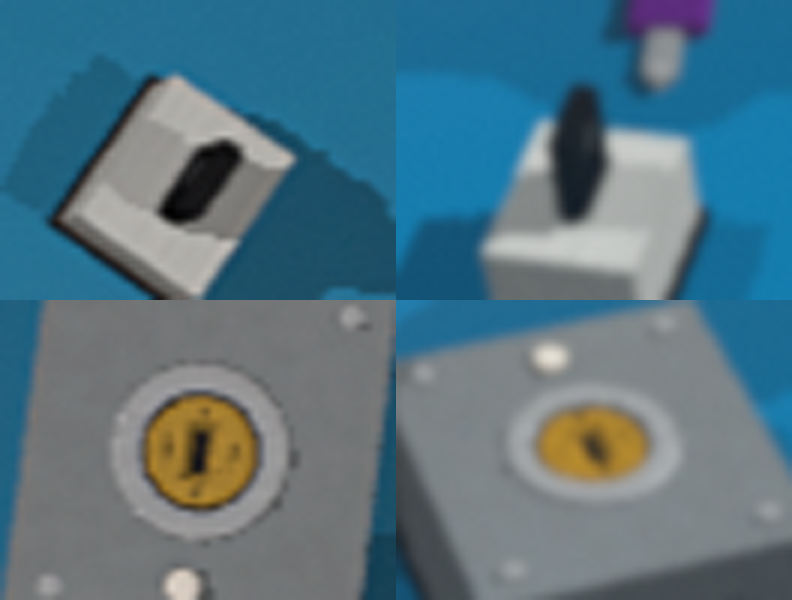

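View pics/crop2.png

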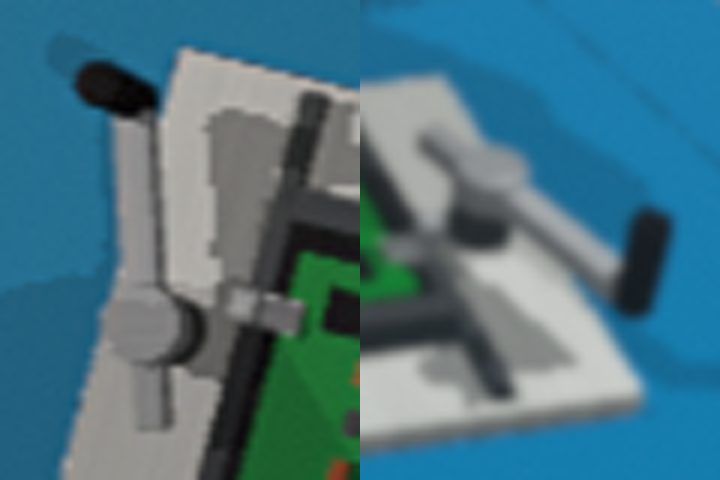

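```bash
cat > h.py <<'E'
import numpy as np,cv2
from workcell import env
def cam(n):
    r=env.read_camera(n); return r["pixels"],mk(r)
def mk(r):
    f=240/np.tan(np.radians(r["fov_y"])/2)
    return dict(f=f,cx=r["cx"],cy=r["cy"],T=np.array(r["world_from_camera"]))
def plane(c,uv,z):
    d=c["T"][:3,:3]@np.array([(uv[0]-c["cx"])/c["f"],(uv[1]-c["cy"])/c["f"],1]); o=c["T"][:3,3]
    return (o+d*(z-o[2])/d[2])[:2]
def proj(c,p):
    q=(np.asarray(p)-c["T"][:3,3])@c["T"][:3,:3]
    return q[...,:2]/q[...,2:]*c["f"]+[c["cx"],c["cy"]]
E
python3 - <<'E'
from h import *
ims={}
for n in("top","scene"):
    im,c=cam(n); hsv=cv2.cvtColor(im,cv2.COLOR_RGB2HSV); ims[n]=(im,c)
    np.savez(f"{n}.npz",im=im,**c)
    def blob(m,x,y,w,h):
        mm=np.zeros_like(m);mm[y:y+h,x:x+w]=m[y:y+h,x:x+w]
        k,l,s,ce=cv2.connectedComponentsWithStats(mm.astype(np.uint8))
        i=1+np.argmax(s[1:,4]); return ce[i],s[i],(l==i)
    H,S,V=cv2.split(hsv)
    brass=(S>110)&(H>10)&(H<30)&(V>90)
    roi=(295,215,45,45) if n=="top" else (300,210,45,40)
    ce,s,m=blob(brass,*roi)
    # fill slot through convex hull
    pts=np.argwhere(m)[:,::-1].astype(np.float32); (e)=cv2.fitEllipse(cv2.convexHull(pts))
    print(n,"brass",ce,s,e,plane(c,e[0],.062))
    dark=(V<60)
    roi=(415,225,35,35) if n=="top" else (195,245,22,32)
    ce,s,m=blob(dark,*roi); pts=np.argwhere(m)[:,::-1].astype(np.float32)
    print("key",ce,s,cv2.minAreaRect(pts))
    roi=(143,190,22,18) if n=="top" else (460,195,22,28)
    ce,s,m=blob(dark,*roi); pts=np.argwhere(m)[:,::-1].astype(np.float32)
    print("post",ce,s,cv2.minAreaRect(pts))
E
```

```text
top brass [314.88976378 236.68503937] [306 228  19  18 254] ((314.8666687011719, 236.8013153076172), (18.19274139404297, 18.686613082885742), 78.474365234375) [ 0.50743952 -0.05490651]
key [432.97849462 242.02150538] [427 236  13  13  93] ((432.9200439453125, 241.94003295898438), (6.200000762939453, 15.600000381469727), 36.869895935058594)
post [153.88372093 199.76744186] [148 195  13  10  86] ((154.0689697265625, 199.8275909423828), (13.370063781738281, 7.056422710418701), 21.801406860351562)
scene brass [319.29746835 228.56329114] [311 223  18  12 158] ((319.2670593261719, 228.57870483398438), (11.27349853515625, 17.437442779541016), 90.29342651367188) [ 0.50889665 -0.05618079]
key [204.87272727 262.30909091] [202 252   7  21 110] ((205.0, 262.0), (20.0, 6.0), 90.0)
post [471.4691358  208.48148148] [468 201   8  16  81] ((471.4339904785156, 208.4811553955078), (5.219700813293457, 15.796463012695312), 15.945395469665527)
```

```bash
cat > fit.py <<'E'
from h import *
from scipy.optimize import minimize
import sys
D={n:np.load(f"{n}.npz") for n in("top","scene")}
C={n:{k:(D[n][k] if k=="T" else float(D[n][k])) for k in("f","cx","cy","T")} for n in D}
def hullmask(c,P,shape=(480,640),off=None,k=8,roi=None):
    uv=proj(c,P); x,y,w,h=roi
    h_=cv2.convexHull(((uv-[x,y]+.5)*k*16-8).round().astype(np.int32).reshape(-1,1,2))
    m=np.zeros((h*k,w*k),np.uint8); cv2.fillConvexPoly(m,h_,255,shift=4); return cv2.resize(m,(w,h),interpolation=cv2.INTER_AREA)/255.
def boxp(x,y,yaw,a,b,z0,z1):
    R=np.array([[np.cos(yaw),-np.sin(yaw)],[np.sin(yaw),np.cos(yaw)]])
    q=np.array([[i,j] for i in(-a/2,a/2) for j in(-b/2,b/2)])@R.T+[x,y]
    return np.array([[*p,z] for p in q for z in(z0,z1)])
def octp(x,y,yaw,a,b,ch,z0,z1):
    R=np.array([[np.cos(yaw),-np.sin(yaw)],[np.sin(yaw),np.cos(yaw)]])
    q=np.array([[s*(a/2-i),t*(b/2-j)] for s in(-1,1) for t in(-1,1) for i,j in((0,ch),(ch,0))])@R.T+[x,y]
    return np.array([[*p,z] for p in q for z in(z0,z1)])
def cyl(x,y,r,z0,z1):
    return np.array([[x+r*np.cos(t),y+r*np.sin(t),z] for t in np.linspace(0,6.283,40) for z in(z0,z1)])
def fit(parts,masks,rois,p0,steps,views=("top","scene")):
    def cost(p):
        e=0
        for n in views:
            m=np.zeros(masks[n].shape)
            for P in parts(p): m=np.maximum(m,hullmask(C[n],P,roi=rois[n]))
            e+=((m-masks[n])**2).sum()
        return e
    S=np.array([p0]+[np.array(p0)+np.eye(len(p0))[i]*steps[i] for i in range(len(p0))])
    r=minimize(cost,p0,method="Nelder-Mead",options=dict(initial_simplex=S,xatol=1e-5,fatol=1e-3,maxiter=600)); return r.x,r.fun
hsv={n:cv2.cvtColor(D[n]["im"],cv2.COLOR_RGB2HSV).astype(float) for n in D}
def crop(a,r): x,y,w,h=r; return a[y:y+h,x:x+w]
E
python3 - <<'E'
from fit import *
dark={n:np.clip((75-hsv[n][...,2])/40,0,1) for n in D}
non={n:np.clip((150-hsv[n][...,1])/60,0,1) for n in D}
def run(nm,parts,src,rois,p0,steps):
    mk={n:crop(src[n],rois[n]) for n in D}
    for v in (("top","scene"),("top",),("scene",)): print(nm,v,*[np.round(q,4) for q in fit(parts,mk,rois,p0,steps,v)])
k0=plane(C["top"],(433,242),.06); print(k0)
run("key",lambda p:[octp(*p,.030,.010,.003,.040,.078)],dark,{"top":(422,230,24,24),"scene":(196,246,18,34)},[*k0,-.95],[.004,.004,.2])
p0=plane(C["top"],(154,200),.058)
run("post",lambda p:[cyl(*p,.008,.042,.074)],dark,{"top":(143,190,19,15),"scene":(462,196,20,26)},list(p0),[.004,.004])
run("box",lambda p:[boxp(*p,.130,.120,.0,.06)],non,{"top":(265,205,100,85),"scene":(275,195,95,90)},[.508,-.055,1.5],[.004,.004,.1])
run("stand",lambda p:[boxp(*p,.06,.05,.0,.04)],non,{"top":(398,215,60,60),"scene":(183,245,50,58)},[*k0,-.95],[.004,.004,.2])
E
```

```text
[ 0.50311637 -0.29564162]
key ('top', 'scene') [ 0.5023 -0.2959 -0.3341] 85.3935
key ('top',) [ 0.5026 -0.2949 -0.6313] 19.2842
key ('scene',) [ 0.4993 -0.2953 -0.2744] 50.4497
post ('top', 'scene') [0.576  0.2784] 48.8741
post ('top',) [0.5755 0.2785] 6.5492
post ('scene',) [0.58   0.2746] 29.6706
box ('top', 'scene') [ 0.5063 -0.0552  1.3925] 1198.0676
box ('top',) [ 0.5076 -0.0552  1.544 ] 754.9384
box ('scene',) [ 0.5067 -0.0553  1.385 ] 420.0372
stand ('top', 'scene') [ 0.5029 -0.2957 -0.6038] 131.0228
stand ('top',) [ 0.503  -0.2953 -0.5689] 45.9453
stand ('scene',) [ 0.5029 -0.2959 -0.6075] 81.3955
```

Run:
```python
from fit import *
def draw(n,Ps,roi,k,col=(0,0,255)):
    x,y,w,h=roi; im=cv2.resize(cv2.cvtColor(crop(D[n]["im"],roi),cv2.COLOR_RGB2BGR),None,fx=k,fy=k,interpolation=cv2.INTER_NEAREST)
    for P in Ps:
        uv=((proj(C[n],P)-[x,y]+.5)*k).round().astype(np.int32)
        cv2.polylines(im,[cv2.convexHull(uv)],True,col,1)
    return im
K=(.503,-.2955,-.59); st=[boxp(*K,.06,.05,.04,.0401),octp(*K,.03,.01,.003,.04,.078),boxp(*K,.06,.05,0,.04)]
B=(.507,-.0552,1.5); bx=[boxp(*B,.13,.12,.06,.0601),boxp(*B,.13,.12,0,.06),cyl(.508,-.0552,.031,.062,.0621),octp(*B,.015,.0055,.0,.062,.0621)]
a=np.vstack([np.hstack([draw("top",st,(400,215,65,50),6),draw("scene",st,(175,240,65,50),6)]),
 np.hstack([draw("top",bx,(270,190,97,98),4),draw("scene",bx,(275,195,98,98),4)])])if 0 else None
i1=np.hstack([draw("top",st,(400,215,65,50),6),draw("scene",st,(175,240,65,50),6)])
i2=np.hstack([draw("top",bx,(270,195,97,85),4),draw("scene",bx,(275,195,98,85),4)])
a=np.vstack([i1[:,:780],i2[:,:780]]); 
cv2.imwrite("pics/ov1.png",cv2.resize(a,(720,592),interpolation=cv2.INTER_AREA) if a.shape[0]>600 else a)
```

```text
(no output)
```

View pics/ov1.png

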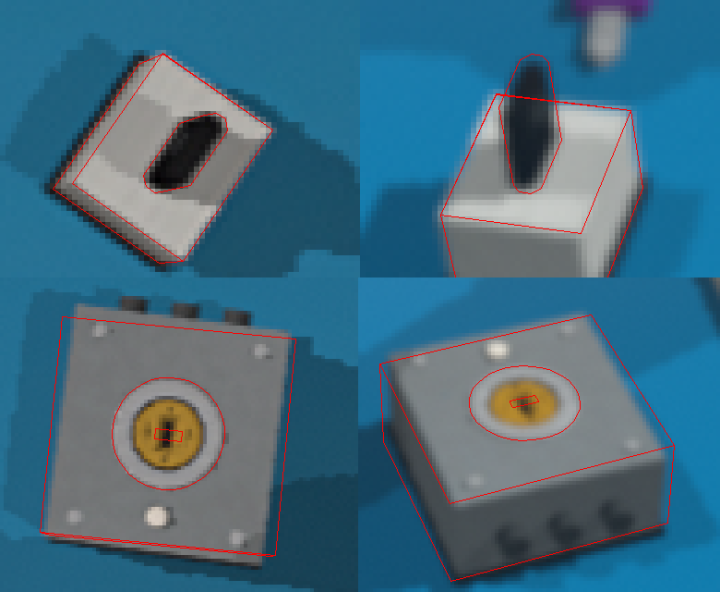

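Run:
```python
from fit import *
non={n:np.clip((150-hsv[n][...,1])/60,0,1) for n in D}
rois={"top":(265,204,100,85),"scene":(275,195,95,90)}
mk={n:crop(non[n],rois[n]) for n in D}
for v in (("top","scene"),("top",),("scene",)): print(v,*[np.round(q,4) for q in fit(lambda p:[boxp(*p,.13,.12,0,.06)],mk,rois,[.508,-.055,-.08],[.004,.004,.1],v)])
# ring / brass ellipse both views, slot dark moments in top
im=D["top"]["im"].astype(float); g=im.sum(2)/3
r=(307,228,17,18)
V=hsv["top"][...,2]; c=crop(V,r); print(c.astype(int))
```

```text
('top', 'scene') [ 0.5065 -0.0553 -0.1038] 505.2699
('top',) [ 0.5067 -0.0552 -0.1021] 338.8689
('scene',) [ 0.5062 -0.0553 -0.1054] 163.8866
[[153 155 138  94  82 112 122 131 141 133 112  86  75 106 140 154 153]
 [156 136  79  69 115 158 163 165 162 159 160 154 137  98  91 134 156]
 [134  73 107 152 160 165 166 165 139 121 165 169 166 151 113  74 121]
 [ 84 103 154 163 163 163 161 159 150 139 166 167 163 162 149 104 100]
 [103 154 161 161 164 159 140 125 128 130 139 150 162 164 161 137  93]
 [136 158 156 158 168 158 125  97  95 101 119 150 163 164 164 153 119]
 [165 159 147 142 169 155 110  68  35  64 122 163 168 166 163 159 134]
 [163 157 140 135 166 156 109  63  26  58 125 168 170 164 159 162 146]
 [158 152 124 114 164 150 100  63  28  81 141 166 166 144 125 160 152]
 [158 154 131 126 163 148  94  50  25  84 145 165 164 141 123 158 151]
 [165 157 146 148 164 142  89  34  28 103 163 165 157 137 139 158 149]
 [168 160 156 160 163 138  88  29  26 105 165 165 159 153 164 163 149]
 [158 164 159 161 156 123  83  42  48 108 152 149 158 153 167 164 138]
 [109 158 161 160 146 110 109 124 124 139 156 160 164 164 166 158 115]
 [ 79 121 162 163 163 162 159 144 134 151 159 160 161 164 163 138  97]
 [119  95 152 167 168 169 155 127 142 166 165 163 164 162 137  99 114]
 [138  93  93 134 165 169 146 115 146 171 168 166 159 127  84 115 151]
 [147 146 119  80 111 149 158 156 164 166 150 126 110  79 111 149 152]]
```

The crops confirm the black upright key in the stand is the one meant. The keyway slot lies roughly along world x (yaw about -0.10). Next I'll measure the lever.

Run:
```python
from fit import *
for n,uv in(("top",(135+145/6,185+324/6)),("scene",(425+(488-360)/6,165+165/6))):
    print("hub",n,np.round(plane(C[n],uv,.044),4))
# jig left edge in top
a=plane(C["top"],(165.5,194),.02);b=plane(C["top"],(141.5,283),.02);print("jig yaw",np.arctan2(*(a-b)[::-1]))
def draw(n,Ps,roi,k):
    x,y,w,h=roi; im=cv2.resize(cv2.cvtColor(crop(D[n]["im"],roi),cv2.COLOR_RGB2BGR),None,fx=k,fy=k,interpolation=cv2.INTER_CUBIC)
    for P in Ps:
        uv=((proj(C[n],P)-[x,y]+.5)*k).round().astype(np.int32); cv2.polylines(im,[cv2.convexHull(uv)],True,(0,0,255),1)
    return im
h=plane(C["top"],(135+145/6,185+324/6),.044);p=np.array([.576,.2782]);print(h,p,np.linalg.norm(p-h),np.arctan2(*(p-h)[::-1]))
Ps=[cyl(*p,.008,.042,.074),cyl(*p,.008,.0739,.074),cyl(*h,.013,.0439,.044)]
cv2.imwrite("pics/ov2.png",np.hstack([draw("top",Ps,(135,185,60,80),6),draw("scene",Ps,(425,165,60,80),6)]))
```

```text
hub top [0.496  0.2685]
hub scene [0.4975 0.27  ]
jig yaw -0.20753109547829657
[0.49602792 0.26849562] [0.576  0.2782] 0.0805587252285315 0.12075670070078132
```

View pics/ov2.png

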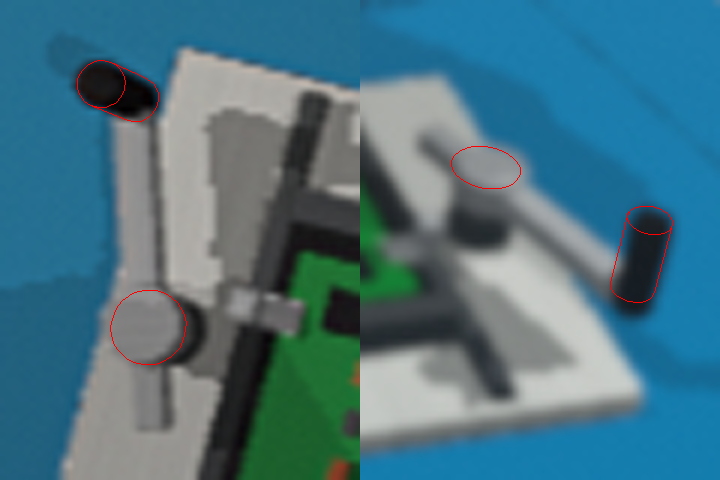

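```bash
cat >> h.py <<'E'
def pose():
    s=env.get_state(); w,a,b,_=s["orientation"]; return s,2*np.arctan2(b,a)
def shift(frm,yaw,to):
    """tool shift in cm from pose (xyz,yaw) to xyz"""
    d=np.asarray(to)-frm; c,s=np.cos(yaw),np.sin(yaw)
    return np.round([100*(d[0]*c+d[1]*s),100*(d[0]*s-d[1]*c),-100*d[2]],2)
E
python3 -c "
from h import *
s,y=pose();print(s['tcp_pos'],y,shift(np.array([.229,-.528,.231]),-1.1622,[.42,-.12,.2]))"
```

```text
[ 0.2284933  -0.52733587  0.23076452] -1.1619544269945972 [-29.85 -33.74   3.1 ]
```

Emit:
apply_moves(
  moves=[
    [[-3, -3.4, 0], -8, 1],
    [[-6, -6.8, 0], -16, 1],
    [[-9, -10.1, 0], -24, 1],
    [[-12, -13.5, 0], -32, 1],
    [[-15, -16.9, 0], -40, 0.8],
    [[-18, -20.3, 0], -48, 0.6],
    [[-21, -23.6, 0], -56, 0.5],
    [[-24, -27, 0], -64, 0.5],
    [[-27, -30.4, 0], -72, 0.5],
    [[-30, -33.8, 0], -80, 0.5],
  ],
)

```text
clock: 1.45
tcp_pos: [0.4199, -0.1166, 0.2313]
orientation: [0.0, 0.993, 0.119, 0.0]
wrist_force: [0.2, -0.6, 0.3]
finger_gap: 0.0427
```

```bash
python3 -c "
from h import *
s,y=pose();print(s['clock'],s['tcp_pos'],y,s['joint_pos'],s['finger_gap'])
y0=-1.1622+np.radians(80);print(y0)
f=np.array([.229,-.528,.231]);c,q=np.cos(-1.1622),np.sin(-1.1622)
f=f+[-.30*c-.338*q,-.30*q+.338*c,0];print(f)
print(shift(f,y0,[.577,.278,.15]),np.degrees(1.68-y0))"
```

```text
1.45 [ 0.41985101 -0.11659857  0.2313159 ] 0.23876672673261423 [-4.55476763e-01  4.35793081e-02 -2.84191845e-01  1.24268239e+00
 -7.67184359e-05  8.76552824e-01] 0.042703947742346725
0.23406340159546368
[ 0.41997917 -0.11840147  0.231     ]
[ 24.47 -34.92   8.1 ] 82.84606453208256
```

Emit:
apply_moves(
  moves=[
    [[2.7, -3.9, 1], -9, 0.5],
    [[5.4, -7.8, 2], -18, 0.5],
    [[8.2, -11.6, 3], -28, 0.5],
    [[10.9, -15.5, 4], -37, 0.5],
    [[13.6, -19.4, 5], -46, 0.5],
    [[16.3, -23.3, 6], -55, 0.5],
    [[19.0, -27.2, 7], -65, 0.5],
    [[21.8, -31, 8], -74, 0.5],
    [[24.5, -34.9, 9], -83, 0.5],
    [[24.5, -34.9, 10], -83, 0.5],
  ],
)

```text
clock: 2.7
tcp_pos: [0.5773, 0.2812, 0.1299]
orientation: [-0.0, 0.665, 0.747, 0.0]
wrist_force: [-1.0, -0.9, 0.3]
finger_gap: 0.0428
```

Run:
```python
from h import *
s,y=pose();print(s['clock'],s['tcp_pos'],y,s['joint_pos'],s['finger_gap'])
for n,r in(("scene",(400,110,130,120)),("top",(95,150,130,120))):
    im,c=cam(n);x,yy,w,h=r
    cv2.imwrite(f"pics/{n}1.png",cv2.resize(im[yy:yy+h,x:x+w,::-1],None,fx=5,fy=5,interpolation=cv2.INTER_CUBIC)[:600])
print(env.get_state()['tcp_pos'])
```

```text
2.7 [0.57726021 0.2811796  0.12993029] 1.6869173719591792 [3.28221629e-01 4.85410999e-01 5.28702993e-02 1.13808532e+00
 2.79027156e-04 2.12100608e-01] 0.0427616525869425
[0.57534203 0.27806135 0.12913377]
```

View pics/scene1.png

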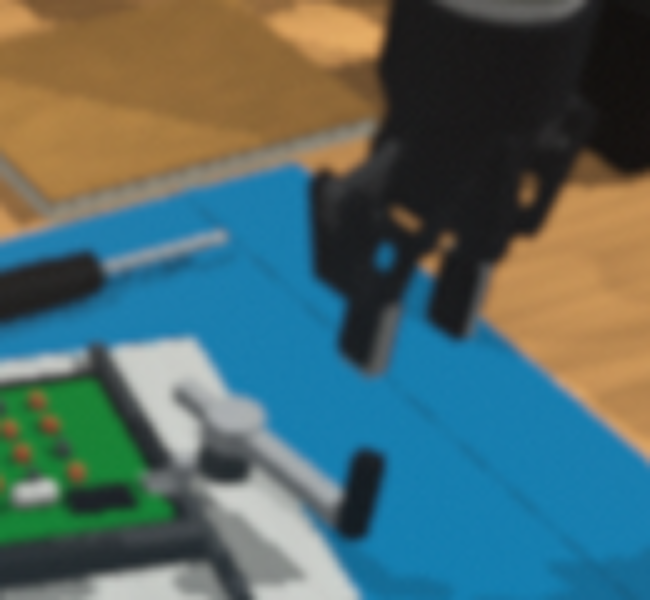

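Run:
```python
from fit import *
for z in (.13,.14,.054): print(proj(C["scene"],[.5755,.278,z]),proj(C["top"],[.5755,.278,z]))
```

```text
[477.90018508 180.15626153] [140.34301608 193.91314974]
[478.89303229 176.28921445] [138.22060565 192.99852354]
[470.71945363 208.12453944] [155.01103846 200.23415032]
```

View pics/top1.png

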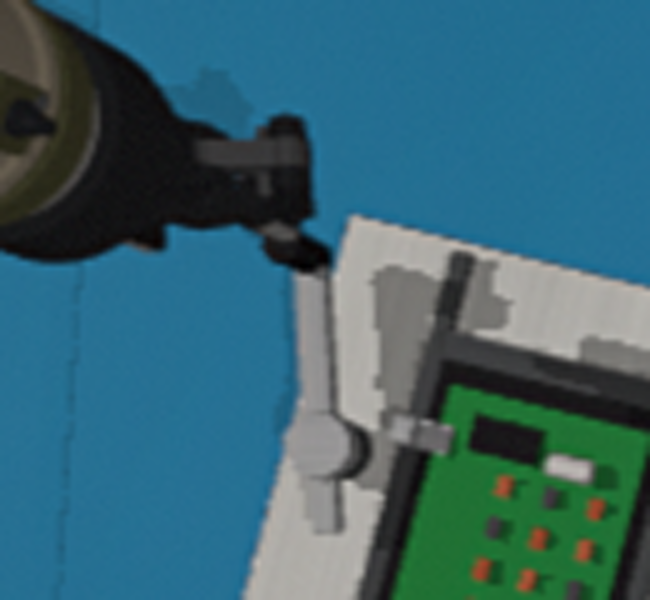

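Emit:
apply_moves(
  moves=[
    [[0, 0, 1], 0, 0.5],
    [[0, 0, 2], 0, 0.5],
    [[0, 0, 3], 0, 0.5],
    [[0, 0, 4], 0, 0.5],
    [[0, 0, 4.7], 0, 0.5],
    [[0, 0, 5.4], 0, 0.5],
    [[0, 0, 6.1], 0, 0.5],
    [[0, 0, 6.8], 0, 0.5],
    [[0, 0, 7.5], 0, 0.5],
    [[0, 0, 8.1], 0, 0.5],
  ],
)

```text
clock: 4.05
tcp_pos: [0.5767, 0.2783, 0.0498]
orientation: [-0.0, 0.666, 0.746, -0.0]
wrist_force: [0.7, -0.2, 0.1]
finger_gap: 0.0429
```

Run:
```python
from h import *
s,y=pose();print(s['clock'],s['tcp_pos'],y,s['wrist_force'],s['finger_gap'])
for n,r in(("scene",(400,110,130,120)),):
    im,c=cam(n);x,yy,w,h=r
    cv2.imwrite(f"pics/{n}2.png",cv2.resize(im[yy:yy+h,x:x+w,::-1],None,fx=5,fy=5,interpolation=cv2.INTER_CUBIC)[:600])
print(env.get_state()['tcp_pos'])
```

```text
4.05 [0.57669926 0.27829928 0.04977246] 1.6829382694431962 [ 0.73019906 -0.21977404  0.07421379] 0.04285405036959642
[0.57623915 0.27812753 0.04891557]
```

View pics/scene2.png

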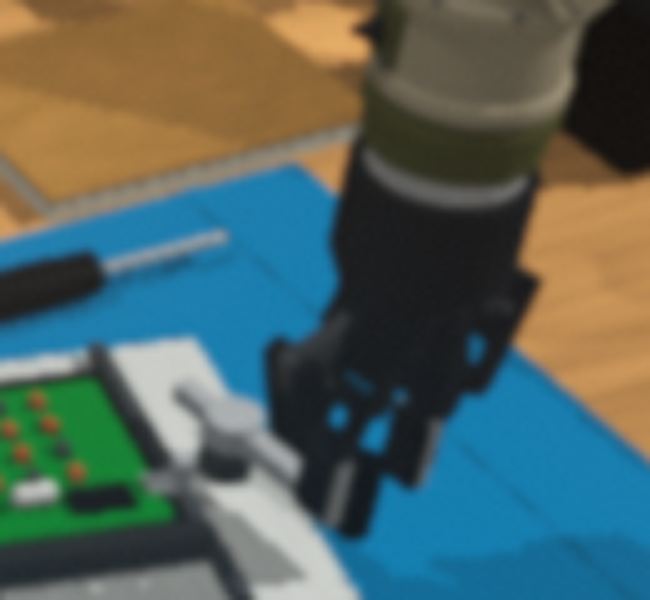

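Emit:
apply_moves(
  moves=[
    [[0, 0, 0], 0, 0.3],
    [[0, 0, 0], 0, 0.2],
    [[0, 0, 0], 0, 0.1],
    [[0, 0, 0], 0, 0],
    [[0, 0, 0], 0, 0],
    [[0, 0, 0], 0, 0],
    [[0, 0, 0], 0, 0],
    [[0, 0, 0], 0, 0],
    [[0, 0, 0], 0, 0],
    [[0, 0, 0], 0, 0],
  ],
  squeeze=20,
)

```text
clock: 5.35
tcp_pos: [0.577, 0.2784, 0.0505]
orientation: [0.0, 0.666, 0.746, 0.0]
wrist_force: [-0.0, 1.4, 3.4]
finger_gap: 0.0153
```

Run:
```python
from h import *
s,y=pose();print(s['clock'],s['tcp_pos'],y,s['wrist_force'],s['finger_gap'])
# arc waypoints
P=np.array([.4965,.269]);f=np.array([.5767,.2782,.0498]);th0=.115;y0=1.683
for th in np.linspace(th0,1.40,21)[1:]:
    t=P+.0807*np.array([np.cos(th),np.sin(th)]); print(round(th,3),shift(f,y0,[*t,.0498]),round(-np.degrees(th-th0),1))
```

```text
5.35 [0.57697798 0.27841002 0.05048474] 1.6828977083654235 [-0.03371256  1.44282149  3.36399355] 0.01532842307047054
0.179 [ 0.52 -0.02 -0.  ] -3.7
0.244 [ 1.04 -0.07 -0.  ] -7.4
0.308 [ 1.55 -0.16 -0.  ] -11.0
0.372 [ 2.06 -0.27 -0.  ] -14.7
0.436 [ 2.55 -0.42 -0.  ] -18.4
0.501 [ 3.04 -0.6  -0.  ] -22.1
0.565 [ 3.51 -0.81 -0.  ] -25.8
0.629 [ 3.97 -1.06 -0.  ] -29.5
0.693 [ 4.41 -1.33 -0.  ] -33.1
0.758 [ 4.84 -1.63 -0.  ] -36.8
0.822 [ 5.24 -1.95 -0.  ] -40.5
0.886 [ 5.62 -2.3  -0.  ] -44.2
0.95 [ 5.98 -2.67 -0.  ] -47.9
1.014 [ 6.32 -3.07 -0.  ] -51.5
1.079 [ 6.62 -3.49 -0.  ] -55.2
1.143 [ 6.91 -3.92 -0.  ] -58.9
1.207 [ 7.16 -4.38 -0.  ] -62.6
1.272 [ 7.38 -4.84 -0.  ] -66.3
1.336 [ 7.57 -5.33 -0.  ] -69.9
1.4 [ 7.73 -5.82 -0.  ] -73.6
```

The fingers closed on the post with a 15.3 mm gap. Now I'll swing it along the arc.

Emit:
apply_moves(
  moves=[
    [[0.5, 0, 0], -3.7, 0],
    [[1.0, -0.1, 0], -7.4, 0],
    [[1.6, -0.2, 0], -11, 0],
    [[2.1, -0.3, 0], -14.7, 0],
    [[2.6, -0.4, 0], -18.4, 0],
    [[3.0, -0.6, 0], -22.1, 0],
    [[3.5, -0.8, 0], -25.8, 0],
    [[4.0, -1.1, 0], -29.5, 0],
    [[4.4, -1.3, 0], -33.1, 0],
    [[4.8, -1.6, 0], -36.8, 0],
  ],
)

```text
clock: 6.6
tcp_pos: [0.5566, 0.3244, 0.0506]
orientation: [0.001, 0.396, 0.918, 0.001]
wrist_force: [2.9, 1.8, 1.8]
finger_gap: 0.0149
```

Run:
```python
from h import *
s,y=pose();print(s['clock'],s['tcp_pos'],y,s['wrist_force'],s['finger_gap'])
P=np.array([.4965,.269]);y0=1.683
f=np.array([.5767,.2782,.0498]);c,q=np.cos(y0),np.sin(y0);f=f+[.048*c-.016*q,.048*q+.016*c,0];print(f)
y1=y0+np.radians(36.8)
for th in np.linspace(.758,1.40,11)[1:]:
    t=P+.0807*np.array([np.cos(th),np.sin(th)]); print(round(th,3),shift(f,y1,[*t,.0498]),round(-np.degrees(th-.758),1))
```

```text
6.6 [0.55661552 0.32436287 0.05056818] 2.3266819073963747 [2.87711904 1.81432488 1.84743162] 0.014893524604168646
[0.55542613 0.32410667 0.0498    ]
0.822 [ 0.57 -0.02 -0.  ] -3.7
0.886 [ 1.08 -0.07 -0.  ] -7.4
0.951 [ 1.59 -0.15 -0.  ] -11.0
1.015 [ 2.1  -0.27 -0.  ] -14.7
1.079 [ 2.59 -0.42 -0.  ] -18.4
1.143 [ 3.08 -0.6  -0.  ] -22.1
1.207 [ 3.55 -0.81 -0.  ] -25.7
1.272 [ 4.01 -1.05 -0.  ] -29.4
1.336 [ 4.45 -1.32 -0.  ] -33.1
1.4 [ 4.88 -1.62 -0.  ] -36.8
```

Emit:
apply_moves(
  moves=[
    [[0.6, 0, 0], -3.7, 0],
    [[1.1, -0.1, 0], -7.4, 0],
    [[1.6, -0.2, 0], -11, 0],
    [[2.1, -0.3, 0], -14.7, 0],
    [[2.6, -0.4, 0], -18.4, 0],
    [[3.1, -0.6, 0], -22.1, 0],
    [[3.6, -0.8, 0], -25.7, 0],
    [[4.0, -1.1, 0], -29.4, 0],
    [[4.3, -1.2, 0], -31.5, 0],
    [[4.3, -1.2, 0], -31.5, 0],
  ],
)

```text
clock: 7.85
tcp_pos: [0.518, 0.3481, 0.0506]
orientation: [0.001, 0.133, 0.991, 0.001]
wrist_force: [2.9, 4.3, 1.8]
finger_gap: 0.015
```

Run:
```python
from h import *
s,y=pose();print(s['clock'],s['tcp_pos'],y,s['wrist_force'],s['finger_gap'])
d=s['tcp_pos'][:2]-[.4965,.269];print(np.arctan2(d[1],d[0]),np.hypot(*d))
for n,r in(("top",(95,150,130,120)),):
    im,c=cam(n);x,yy,w,h=r
    cv2.imwrite(f"pics/{n}3.png",cv2.resize(im[yy:yy+h,x:x+w,::-1],None,fx=5,fy=5,interpolation=cv2.INTER_CUBIC)[:600])
```

```text
7.85 [0.51803093 0.34806999 0.05060223] 2.8751013198144912 [2.87022223 4.3446345  1.81998122] 0.014992998859790363
1.3049399712688943 0.08194903235111203
```

View pics/top3.png

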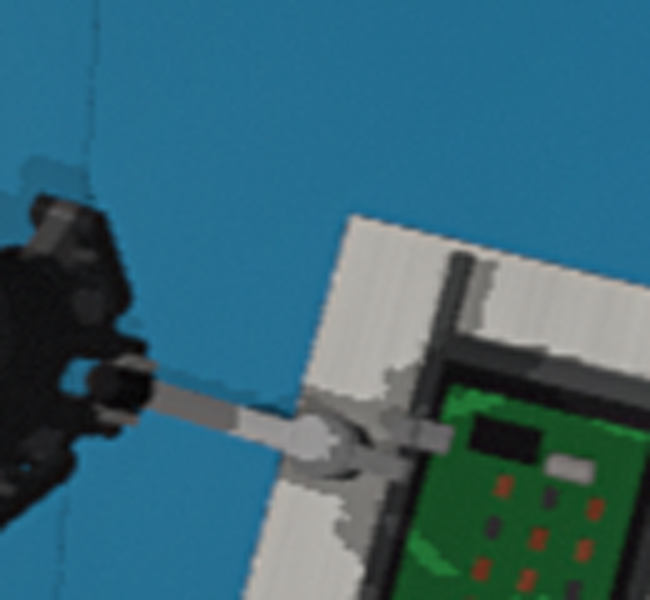

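Emit:
apply_moves(
  moves=[
    [[0.2, 0, 0], -1, 0],
    [[0.3, 0.1, 0], -2, 0],
    [[0.4, 0.1, 0], -3, 0],
    [[0.5, 0.1, 0], -4, 0],
    [[0.6, 0.1, 0], -4, 0],
    [[0.6, 0.1, 0], -4, 0],
    [[0.6, 0.1, 0], -4, 0],
    [[0.6, 0.1, 0], -4, 0],
    [[0.6, 0.1, 0], -4, 0],
    [[0.6, 0.1, 0], -4, 0],
  ],
)

```text
clock: 9.15
tcp_pos: [0.5139, 0.3491, 0.0506]
orientation: [0.002, 0.099, 0.995, -0.0]
wrist_force: [7.5, -1.2, 1.8]
finger_gap: 0.0147
```

Run:
```python
from h import *
s,y=pose();print(s['clock'],s['tcp_pos'],y,s['wrist_force'],s['finger_gap'])
d=s['tcp_pos'][:2]-[.4965,.269];print(np.arctan2(d[1],d[0]),np.hypot(*d))
```

```text
9.15 [0.51389815 0.34912377 0.05056367] 2.9434729386048963 [ 7.46540228 -1.2389646   1.75113543] 0.014718839787550059
1.3569747866786819 0.08199093748814337
```

Emit:
apply_moves(
  moves=[
    [[0.2, 0, 0], 0, 0],
    [[0.2, 0, 0], 0, 0],
    [[0.2, 0, 0], 0, 0.5],
    [[0.1, 0, 0], 0, 0.5],
    [[0.1, 0, 0], 0, 0.5],
    [[0, 0, -1.5], 0, 0.5],
    [[0, 0, -4], 0, 0.5],
    [[0, 0, -7], 0, 0.5],
    [[0, 0, -10], 0, 0.5],
    [[-3, -5, -12], 10, 0.5],
  ],
)

```text
clock: 10.4
tcp_pos: [0.5313, 0.2977, 0.1732]
orientation: [0.001, 0.184, 0.983, 0.001]
wrist_force: [0.9, -0.1, 0.2]
finger_gap: 0.0429
```

Run:
```python
from h import *
s,y=pose();print(s['clock'],s['tcp_pos'],y,s['wrist_force'],s['joint_pos'],s['finger_gap'])
o=[]
for n,r in(("top",(90,160,160,150)),("scene",(370,150,160,150))):
    im,c=cam(n);x,yy,w,h=r
    o.append(cv2.resize(im[yy:yy+h,x:x+w,::-1],None,fx=2.5,fy=2.5,interpolation=cv2.INTER_CUBIC)[:600])
cv2.imwrite("pics/c4.png",np.hstack(o))
```

```text
10.4 [0.5313415  0.29769808 0.17322822] 2.772166963325165 [ 0.93962593 -0.11225297  0.22327374] [ 3.78635465e-01  3.97106637e-01  2.41619974e-02  1.19419305e+00
  6.66753695e-04 -8.22733952e-01] 0.042853027530933875
```

View pics/c4.png

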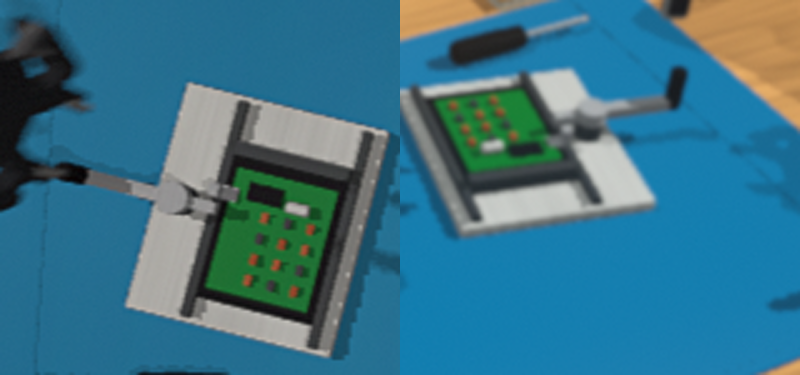

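The lever arm now stands perpendicular to the jig's edge, at its stop, and the carriage has not moved. Next is the key.

```bash
python3 -c "
from h import *
s,y=pose();print(s['tcp_pos'],y)
print(shift(s['tcp_pos'],y,[.503,-.2955,.15]),np.degrees(y-.98))"
```

```text
[0.53445611 0.29213759 0.17444248] 2.7638109497197316
[-18.75 -55.78   2.44] 102.20483886816372
```

Emit:
apply_moves(
  moves=[
    [[-1.9, -5.6, 0.2], 10.2, 0.5],
    [[-3.8, -11.2, 0.4], 20.4, 0.5],
    [[-5.6, -16.7, 0.6], 30.6, 0.5],
    [[-7.5, -22.3, 0.8], 40.8, 0.5],
    [[-9.4, -27.9, 1], 51, 0.5],
    [[-11.3, -33.5, 1.2], 61.2, 0.5],
    [[-13.1, -39, 1.4], 71.5, 0.5],
    [[-15, -44.6, 1.6], 81.7, 0.5],
    [[-16.9, -50.2, 2], 92, 0.5],
    [[-18.8, -55.8, 2.4], 102.2, 0.5],
  ],
)

```text
clock: 11.75
tcp_pos: [0.5041, -0.2949, 0.1471]
orientation: [0.0, 0.882, 0.471, 0.0]
wrist_force: [1.1, -0.2, -0.2]
finger_gap: 0.0427
```

```bash
python3 -c "
from h import *
env.read_camera('top');env.read_camera('top');env.read_camera('top')
s,y=pose();print(s['clock'],s['tcp_pos'],y,s['joint_pos'],s['qvel'])
print(shift(s['tcp_pos'],y,[.503,-.2955,.06]),np.degrees(y-.98))"
```

```text
11.9 [ 0.50373266 -0.29592546  0.14641595] 0.9829178774726156 [-6.68479435e-01  3.67375508e-01 -8.75473797e-02  1.11538740e+00
 -7.24928216e-05 -8.06010032e-02] [ 0.05556174 -0.02484218 -0.03710502  0.01729392  0.01424    -0.01146858]
[-0.01 -0.08  8.64] 0.16718206431717483
```

Emit:
apply_moves(
  moves=[
    [[0, -0.1, 1.5], 0, 0.5],
    [[0, -0.1, 3], 0, 0.5],
    [[0, -0.1, 4.5], 0, 0.5],
    [[0, -0.1, 6], 0, 0.5],
    [[0, -0.1, 7], 0, 0.5],
    [[0, -0.1, 8], 0, 0.5],
    [[0, -0.1, 9], 0, 0.5],
    [[0, -0.1, 9.9], 0, 0.5],
    [[0, -0.1, 9.9], 0, 0.5],
    [[0, -0.1, 9.9], 0, 0.5],
  ],
)

```text
clock: 13.15
tcp_pos: [0.5034, -0.2928, 0.0475]
orientation: [0.0, 0.881, 0.473, 0.0]
wrist_force: [1.0, -0.1, -0.4]
finger_gap: 0.0427
```

Run:
```python
from h import *
s,y=pose();print(s['clock'],s['tcp_pos'],y,s['wrist_force'],s['finger_gap'])
o=[]
for n,r in(("top",(395,200,80,80)),("scene",(165,215,80,80))):
    im,c=cam(n);x,yy,w,h=r
    o.append(cv2.resize(im[yy:yy+h,x:x+w,::-1],None,fx=5,fy=5,interpolation=cv2.INTER_CUBIC)[:600])
cv2.imwrite("pics/c5.png",np.hstack(o))
```

```text
13.15 [ 0.50344888 -0.29284336  0.04754863] 0.9864747561238295 [ 0.99792284 -0.08170212 -0.37210448] 0.042726387098889373
```

View pics/c5.png

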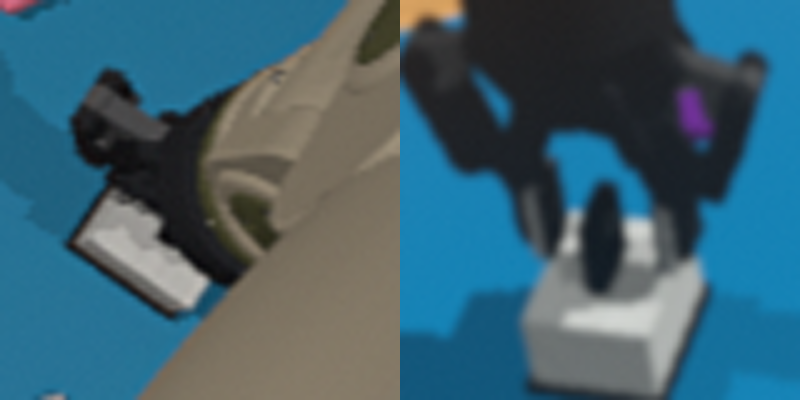

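```bash
python3 -c "
from h import *
s,y=pose();print(s['clock'],s['tcp_pos'],y,s['qvel'])
print(shift(s['tcp_pos'],y,[.503,-.2955,.047]),np.degrees(y-.98))"
```

```text
13.25 [ 0.50359839 -0.29294596  0.04779263] 0.9864644916856746 [ 0.00092726 -0.00226631 -0.00105212 -0.0023233  -0.00106656 -0.00045682]
[-0.25  0.09  0.08] 0.37038809028656833
```

Emit:
apply_moves(
  moves=[
    [[-0.2, 0.1, 0], 0, 0.5],
    [[-0.2, 0.1, 0.1], 0, 0.4],
    [[-0.2, 0.1, 0.1], 0, 0.3],
    [[-0.2, 0.1, 0.1], 0, 0.2],
    [[-0.2, 0.1, 0.1], 0, 0.1],
    [[-0.2, 0.1, 0.1], 0, 0],
    [[-0.2, 0.1, 0.1], 0, 0],
    [[-0.2, 0.1, 0.1], 0, 0],
    [[-0.2, 0.1, 0.1], 0, 0],
    [[-0.2, 0.1, 0.1], 0, 0],
  ],
  squeeze=25,
)

```text
clock: 14.5
tcp_pos: [0.503, -0.2949, 0.0463]
orientation: [0.0, 0.881, 0.473, -0.0]
wrist_force: [-0.4, -0.6, 0.9]
finger_gap: 0.0099
```

```bash
python3 -c "
from h import *
s,y=pose();print(s['clock'],s['tcp_pos'],y,s['wrist_force'],s['ft_torque'],s['finger_gap'])"
```

```text
14.5 [ 0.50296421 -0.29494783  0.04634654] 0.986440843458515 [-0.37834793 -0.64634586  0.89341125] [-0.14917209  0.22240988 -0.02271651] 0.0099452718353586
```

Emit:
apply_moves(
  moves=[
    [[0, 0, 0], 0, 0],
    [[0, 0, 0], 0, 0],
    [[0, 0, -0.5], 0, 0],
    [[0, 0, -1], 0, 0],
    [[0, 0, -1.7], 0, 0],
    [[0, 0, -2.5], 0, 0],
    [[0, 0, -3.5], 0, 0],
    [[0, 0, -4.5], 0, 0],
    [[0, 0, -6], 0, 0],
    [[0, 0, -7], 0, 0],
  ],
  squeeze=60,
)

```text
clock: 15.75
tcp_pos: [0.5035, -0.2951, 0.1178]
orientation: [0.001, 0.881, 0.474, 0.0]
wrist_force: [0.8, 0.3, -0.0]
finger_gap: 0.0093
```

Run:
```python
from h import *
s,y=pose();print(s['clock'],s['tcp_pos'],y,s['wrist_force'],s['finger_gap'])
o=[]
for n,r in(("top",(395,200,80,80)),("scene",(165,195,80,100))):
    im,c=cam(n);x,yy,w,h=r
    o.append(cv2.resize(im[yy:yy+h,x:x+w,::-1],(400,500),interpolation=cv2.INTER_CUBIC)[:600])
cv2.imwrite("pics/c6.png",np.hstack(o))
s,y=pose()
print(s['tcp_pos'],y,shift(s['tcp_pos'],y,[.508,-.0555,.125]),np.degrees(y-1.467))
```

```text
15.75 [ 0.50347754 -0.29512043  0.11781224] 0.9866213741329296 [ 0.80765237  0.34142354 -0.00922623] 0.009273648306866932
[ 0.50389954 -0.29552343  0.1180906 ] 0.9865591903550607 [ 20.25 -12.9   -0.69] -27.527230698503203
```

View pics/c6.png

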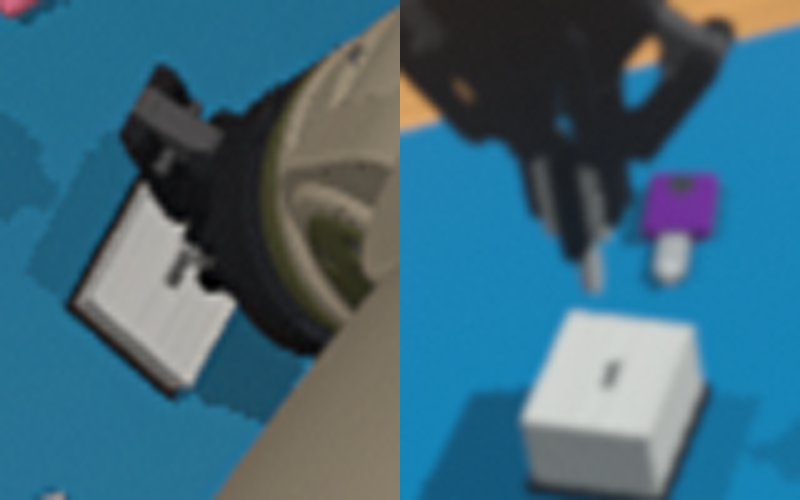

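Emit:
apply_moves(
  moves=[
    [[2, -1.3, -0.7], -2.7, 0],
    [[5, -3.2, -0.7], -6.8, 0],
    [[8, -5.1, -0.7], -10.9, 0],
    [[11, -7, -0.7], -15, 0],
    [[14, -8.9, -0.7], -19, 0],
    [[17, -10.8, -0.7], -23, 0],
    [[19, -12.1, -0.7], -26, 0],
    [[20.2, -12.9, -0.7], -27.5, 0],
    [[20.2, -12.9, -0.7], -27.5, 0],
    [[20.2, -12.9, -0.7], -27.5, 0],
  ],
)

```text
clock: 17.1
tcp_pos: [0.5069, -0.0557, 0.1233]
orientation: [0.0, 0.743, 0.669, -0.0]
wrist_force: [0.1, 0.6, -0.2]
finger_gap: 0.009
```

Run:
```python
from h import *
s,y=pose();print(s['clock'],s['tcp_pos'],y,s['wrist_force'],s['finger_gap'])
o=[]
for n,r in(("top",(275,190,80,100)),("scene",(275,155,80,100))):
    im,c=cam(n);x,yy,w,h=r
    np.savez(n+"b.npz",im=im)
    o.append(cv2.resize(im[yy:yy+h,x:x+w,::-1],(400,500),interpolation=cv2.INTER_CUBIC)[:600])
cv2.imwrite("pics/c7.png",np.hstack(o))
s,y=pose()
print(s['tcp_pos'],y,shift(s['tcp_pos'],y,[.508,-.0555,.105]),np.degrees(y-1.467),s['qvel'])
```

```text
17.1 [ 0.50689333 -0.0556595   0.12330217] 1.4658686020024119 [ 0.09738738  0.58201144 -0.22150559] 0.009009156039996484
[ 0.50692739 -0.05601301  0.12325257] 1.46512205275169 [0.06 0.1  1.83] -0.1075984514763775 [-0.0040014   0.00134093  0.00042634  0.00035067  0.00189814  0.00079912]
```

View pics/c7.png

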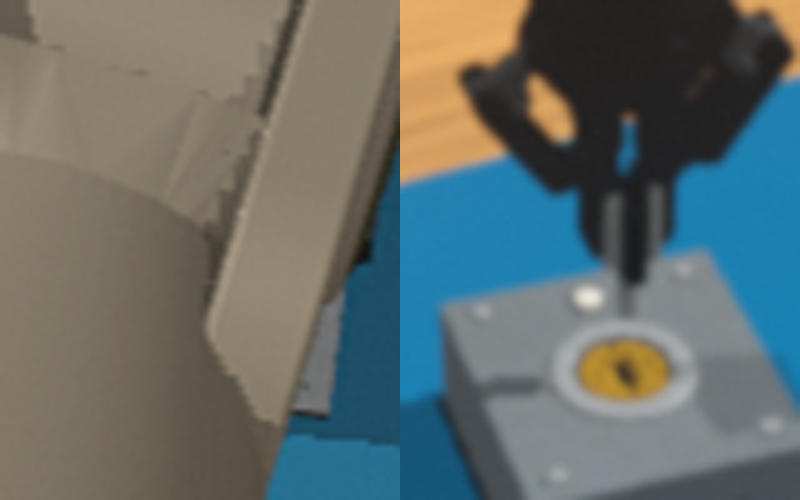

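Run:
```python
from fit import *
c=C["scene"]
print(proj(c,[.5069,-.056,.1233-.0343]),proj(c,[.5069,-.056,.117]),proj(c,[.508,-.0555,.062]))
print(plane(c,(320.2,229.4),.062))
im=np.load("sceneb.npz")["im"]
cv2.imwrite("pics/c8.png",cv2.resize(im[195:245,295:345,::-1],None,fx=12,fy=12,interpolation=cv2.INTER_NEAREST))
```

```text
[319.08717901 218.03522963] [319.24620709 207.38850046] [319.38365899 228.22346051]
[ 0.51197579 -0.05549604]
```

View pics/c8.png

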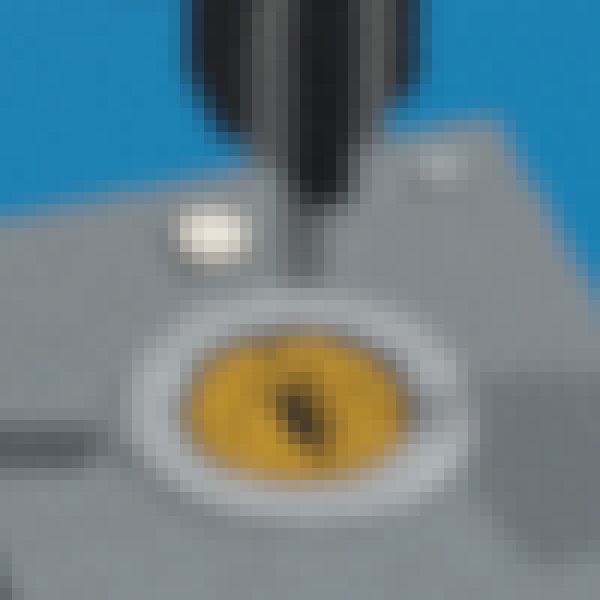

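Emit:
apply_moves(
  moves=[
    [[0.05, 0.15, 0.5], 0, 0],
    [[0.05, 0.15, 1.2], 0, 0],
    [[0.05, 0.15, 1.9], 0, 0],
    [[0.05, 0.15, 2.4], 0, 0],
    [[0.05, 0.15, 2.7], 0, 0],
    [[0.05, 0.15, 2.9], 0, 0],
    [[0.05, 0.15, 3.1], 0, 0],
    [[0.05, 0.15, 3.3], 0, 0],
    [[0.05, 0.15, 3.5], 0, 0],
    [[0.05, 0.15, 3.5], 0, 0],
  ],
)

```text
clock: 18.45
tcp_pos: [0.5086, -0.0553, 0.0883]
orientation: [0.0, 0.743, 0.669, -0.0]
wrist_force: [0.4, -2.2, -2.0]
finger_gap: 0.009
```

```bash
python3 -c "
from h import *
s,y=pose();print(s['clock'],s['tcp_pos'],y,s['wrist_force'],s['ft_torque'],s['finger_gap'])"
```

```text
18.45 [ 0.50855053 -0.05526541  0.08826521] 1.4662387246489954 [ 0.40064259 -2.18768055 -2.04226508] [-0.5573929  -0.14265339  0.0082379 ] 0.009034010915633894
```

Emit:
apply_moves(
  moves=[
    [[-0.05, 0, 0.2], 0, 0],
    [[-0.05, 0, 0.4], 0, 0],
    [[-0.05, 0, 0.6], 0, 0],
    [[-0.05, 0, 0.8], 0, 0],
    [[-0.05, 0, 1.0], 0, 0],
    [[-0.05, 0, 1.2], 0, 0],
    [[-0.05, 0, 1.4], 0, 0],
    [[-0.05, 0, 1.5], 0, 0],
    [[-0.05, 0, 1.5], 0, 0],
    [[-0.05, 0, 1.5], 0, 0],
  ],
)

```text
clock: 19.7
tcp_pos: [0.5077, -0.0553, 0.0726]
orientation: [-0.001, 0.743, 0.669, -0.0]
wrist_force: [-2.6, -2.5, -1.1]
finger_gap: 0.0091
```

```bash
python3 -c "
from h import *
s,y=pose();print(s['clock'],s['tcp_pos'],y,s['wrist_force'],s['ft_torque'],s['finger_gap'])"
```

```text
19.7 [ 0.50773079 -0.0553226   0.0726495 ] 1.4663932253039949 [-2.64611147 -2.47230758 -1.14160113] [-0.29210581  0.86605864 -0.02761456] 0.009147263744974713
```

Emit:
apply_moves(
  moves=[
    [[0, 0, 0.1], 0, 0],
    [[0, 0, 0.2], 0, 0],
    [[0, 0, 0.3], 0, 0],
    [[0, 0, 0.4], 0, 0],
    [[0, 0, 0.5], 0, 0],
    [[0, 0, 0.6], 0, 0],
    [[0, 0, 0.6], 0, 0],
    [[0, 0, 0.6], 0, 0],
    [[0, 0, 0.6], 0, 0],
    [[0, 0, 0.6], 0, 0],
  ],
)

```text
clock: 20.95
tcp_pos: [0.508, -0.0553, 0.0682]
orientation: [0.0, 0.743, 0.669, -0.0]
wrist_force: [-7.3, -1.0, 10.1]
finger_gap: 0.0091
```

Run:
```python
from h import *
s,y=pose();print(s['clock'],s['tcp_pos'],y,s['wrist_force'],s['ft_torque'],s['finger_gap'])
im,c=cam("scene")
cv2.imwrite("pics/c9.png",cv2.resize(im[185:245,290:350,::-1],None,fx=10,fy=10,interpolation=cv2.INTER_CUBIC))
```

```text
20.95 [ 0.50800464 -0.05533176  0.06824663] 1.4665412223242256 [-7.34522443 -0.99413134 10.05572679] [-2.25672016e-01  1.68434583e+00 -1.48153108e-05] 0.009065437530510569
```

View pics/c9.png

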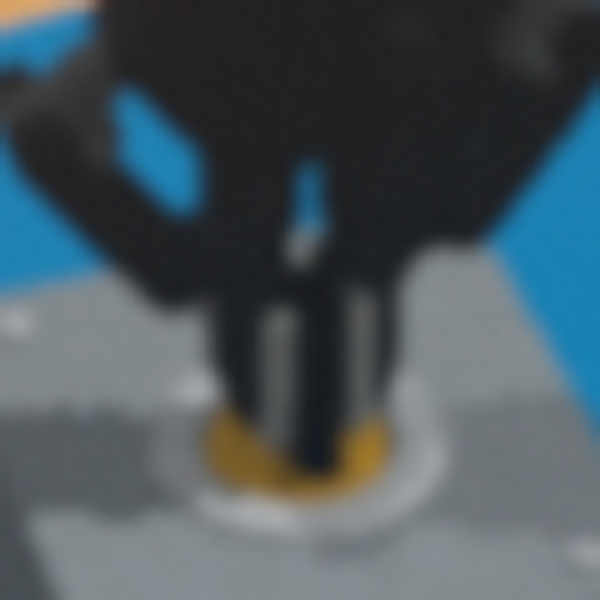

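Emit:
apply_moves(
  moves=[
    [[0, -0.1, 0.1], 0, 0],
    [[0, -0.1, 0.2], 0, 0],
    [[0, -0.1, 0.3], 0, 0],
    [[0, -0.1, 0.3], 1, 0],
    [[0, -0.1, 0.3], 2, 0],
    [[0, -0.1, 0.3], 0, 0],
    [[0, -0.1, 0.3], -2, 0],
    [[0, -0.1, 0.3], 0, 0],
    [[0, -0.1, 0.3], 0, 0],
    [[0, -0.1, 0.3], 0, 0],
  ],
)

```text
clock: 22.25
tcp_pos: [0.5081, -0.0555, 0.068]
orientation: [0.002, 0.743, 0.669, 0.001]
wrist_force: [-12.8, 0.5, 29.5]
finger_gap: 0.0093
```

Run:
```python
from h import *
s,y=pose();print(s['clock'],s['tcp_pos'],y,s['orientation'],s['wrist_force'],s['ft_torque'],s['finger_gap'])
im,c=cam("scene")
cv2.imwrite("pics/c10.png",cv2.resize(im[185:245,290:350,::-1],None,fx=10,fy=10,interpolation=cv2.INTER_CUBIC))
```

```text
22.25 [ 0.50806504 -0.05552903  0.06796168] 1.4666507421754018 [1.51893170e-03 7.42951676e-01 6.69343004e-01 6.65665087e-04] [-12.79647445   0.52121051  29.45246942] [0.04201242 2.70576043 0.00768254] 0.009324093922363517
```

View pics/c10.png

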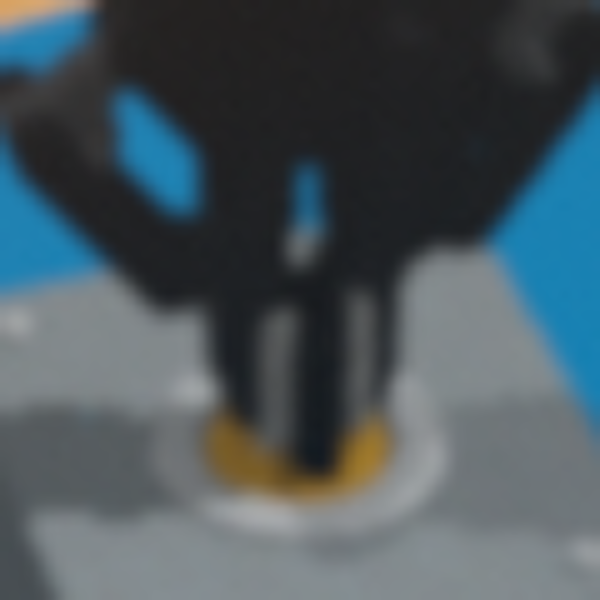

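Emit:
apply_moves(
  moves=[
    [[0, 0, -0.15], 0, 0],
    [[0, 0, -0.15], 3, 0],
    [[0, 0, -0.15], 8, 0],
    [[0, 0, -0.15], 13, 0],
    [[0, 0, -0.15], 18, 0],
    [[0, 0, -0.15], 24, 0],
    [[0, 0, -0.15], 30, 0],
    [[0, 0, -0.15], 36, 0],
    [[0, 0, -0.15], 42, 0],
    [[0, 0, -0.15], 48, 0],
  ],
  squeeze=80,
)

```text
clock: 23.55
tcp_pos: [0.5085, -0.0557, 0.0682]
orientation: [0.001, 0.951, 0.308, 0.001]
wrist_force: [-7.4, -1.8, 16.5]
finger_gap: 0.0089
```

Run:
```python
from h import *
s,y=pose();print(s['clock'],s['tcp_pos'],y,s['orientation'],s['wrist_force'],s['ft_torque'],s['finger_gap'],s['joint_pos'][5])
```

```text
23.55 [ 0.50854166 -0.05565288  0.06818349] 0.6254837489760519 [0.00107962 0.95149213 0.3076682  0.00135705] [-7.44308003 -1.81705135 16.49651569] [-0.24468573  1.66951916  0.11399968] 0.008948609017101454 0.6794784214599165
```

Emit:
apply_moves(
  moves=[
    [[0, 0, 0], 6, 0],
    [[0, 0, 0], 12, 0],
    [[0, 0, 0], 18, 0],
    [[0, 0, 0], 24, 0],
    [[0, 0, 0], 30, 0],
    [[0, 0, 0], 36, 0],
    [[0, 0, 0], 41, 0],
    [[0, 0, 0], 45, 0],
    [[0, 0, 0], 45, 0],
    [[0, 0, 0], 45, 0],
  ],
)

```text
clock: 24.8
tcp_pos: [0.5087, -0.056, 0.0682]
orientation: [0.001, 0.997, -0.078, 0.002]
wrist_force: [-7.8, -1.7, 17.2]
finger_gap: 0.009
```

Run:
```python
from h import *
s,y=pose();print(s['clock'],s['tcp_pos'],y,s['orientation'],s['wrist_force'],s['ft_torque'],s['finger_gap'],s['joint_pos'][5])
im,c=cam("scene")
cv2.imwrite("pics/c11.png",cv2.resize(im[185:245,290:350,::-1],None,fx=10,fy=10,interpolation=cv2.INTER_CUBIC))
im,c=cam("top")
cv2.imwrite("pics/t11.png",im[:,:,::-1])
```

```text
24.8 [ 0.50866136 -0.05600316  0.06818016] -0.1566111965175994 [ 8.47836388e-04  9.96933787e-01 -7.82254488e-02  1.75618365e-03] [-7.80977816 -1.66836776 17.18334632] [-0.40933055  1.71285873  0.08991795] 0.009022864597678829 1.4613734522759851
```

View pics/c11.png

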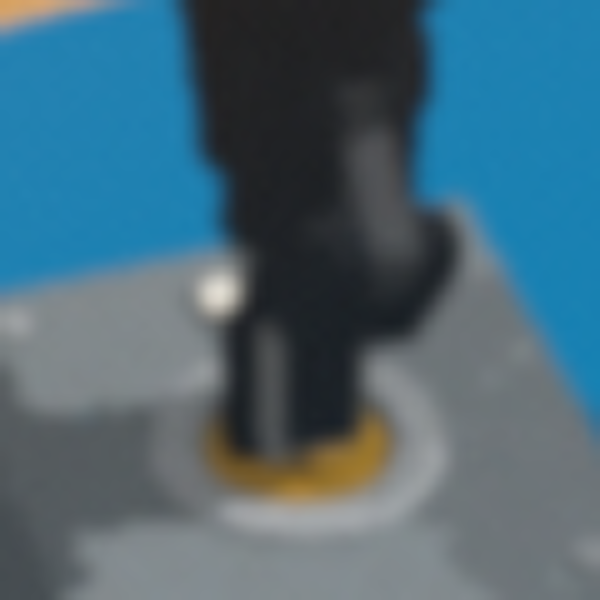

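Emit:
apply_moves(
  moves=[
    [[0, 0, 0], 2, 0],
    [[0, 0, 0], 4, 0],
    [[0, 0, 0], 5, 0],
    [[0, 0, 0], 6, 0],
    [[0, 0, 0], 6, 0],
    [[0, 0, 0], 6, 0],
    [[0, 0, 0], 6, 0],
    [[0, 0, 0], 6, 0],
    [[0, 0, 0], 6, 0],
    [[0, 0, 0], 6, 0],
  ],
)

```text
clock: 26.15
tcp_pos: [0.5084, -0.0559, 0.0682]
orientation: [0.001, 0.991, -0.13, 0.002]
wrist_force: [-7.5, -1.0, 17.7]
finger_gap: 0.0087
```

Run:
```python
from h import *
s,y=pose();print(s['clock'],s['tcp_pos'],y,s['orientation'],s['wrist_force'],s['ft_torque'],s['finger_gap'],s['joint_pos'][5])
```

```text
26.15 [ 0.50842082 -0.05586089  0.06817738] -0.26129000330690444 [ 6.40130578e-04  9.91476638e-01 -1.30273486e-01  1.57622691e-03] [-7.54720099 -1.02765684 17.69457385] [-0.36349114  1.79742933  0.11136664] 0.008651897730051632 1.5660999634643438
```

Emit:
apply_moves(
  moves=[
    [[0, 0, 0], 1, 0],
    [[0, 0, 0], 2, 0],
    [[0, 0, 0], 3, 0],
    [[0, 0, 0], 4, 0],
    [[0, 0, 0], 4, 0],
    [[0, 0, 0], 4, 0],
    [[0, 0, 0], 4, 0],
    [[0, 0, 0], 4, 0],
    [[0, 0, 0], 4, 0],
    [[0, 0, 0], 4, 0],
  ],
)

```text
clock: 27.4
tcp_pos: [0.5084, -0.0558, 0.0682]
orientation: [0.001, 0.986, -0.165, 0.002]
wrist_force: [-7.7, -0.4, 18.2]
finger_gap: 0.0089
```

Run:
```python
from h import *
s,y=pose();print(s['clock'],s['tcp_pos'],y,s['orientation'],s['wrist_force'],s['ft_torque'],s['finger_gap'],s['joint_pos'][5])
im,c=cam("scene")
cv2.imwrite("pics/c12.png",cv2.resize(im[185:245,290:350,::-1],None,fx=10,fy=10,interpolation=cv2.INTER_CUBIC))
```

```text
27.4 [ 0.50844188 -0.05580147  0.0681768 ] -0.33075622331657734 [ 5.47905127e-04  9.86354737e-01 -1.64625055e-01  1.61988035e-03] [-7.72295557 -0.36845878 18.23167099] [-0.32131721  1.82425909  0.18767479] 0.008930226764014044 1.6356443465944455
```

View pics/c12.png

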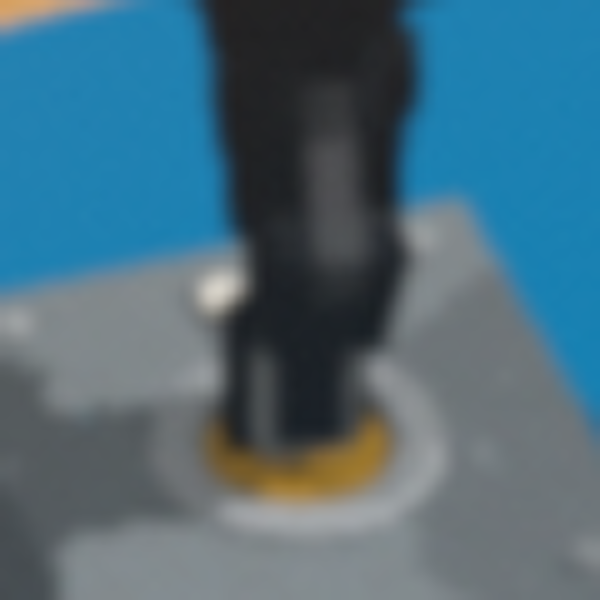

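The torque jumped from 0.11 to 0.19 N·m, which means the plug is at its stop. One last look at the whole scene before handing in.

Run:
```python
from h import *
im,c=cam("scene"); cv2.imwrite("pics/final.png",im[:,:,::-1])
```

```text
(no output)
```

View pics/final.png

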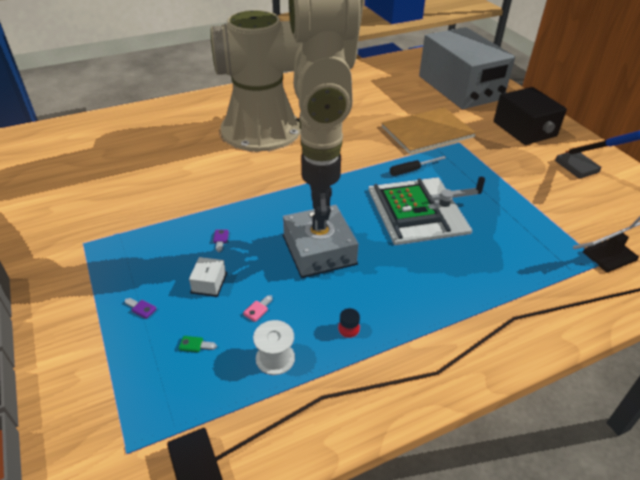

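The lever is over (post at about (480,184)), the stand is empty, and the key is in the cylinder and gripped. The spool, jar and screwdriver look unmoved.

Run:
```python
from h import *
s,y=pose();print(s['clock'],y,s['ft_torque'][2],s['finger_gap'])
print(env.hand_in())
```

```text
27.5 -0.33071777598182656 0.22017320339148325 0.008671194216968638
the job is handed in; nothing more can be done
None
```

I swung the cam lever over to lock the carriage, then pushed the black key home in the cylinder and turned it a quarter turn clockwise. I handed in at 27.5 s with the key still gripped and turned; no verdict was reported.

- **Lever:** it swung to about 1.36 rad in world axes and met its stop at 7.5 N. Against a jig yaw of about -0.21 rad, that is about 1.57 rad. The last picture shows it still over, with the carriage still home.
- **Key home:** the tool stopped at 68.2 mm, where I expected 68.3 mm. Pushing to 29.5 N moved it only 0.2 mm further, so the shoulder is on the face.
- **Key turned:** the tool turned 1.80 rad, including the play. The torque then rose from 0.11 to about 0.2 N·m, above the 0.1 N·m spring, so the cylinder is at its stop. I inferred this from the torque; I couldn't see the cylinder's angle directly.
- **Grip and side load:** I held with an 80 N squeeze and about 18 N downward. A sideways force of about 8 N stayed on the wrist while holding.
- **Bystanders:** the spool, jar and screwdriver look unmoved in the last picture; I did not measure them.

No check failed or disagreed.

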